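Hold the brush chest open

ROBOT

A 6-joint arm with a two-finger parallel gripper is mounted at the origin on the work surface. World frame = base frame: x ahead of the robot, y to its left, z up, the work surface at z = 0. Lengths are in mm, angles in rad, forces in N, time in s.
With the tool pointing down it reaches from about 300 to 775 mm from the base axis. Payload 14.6 kg.
Tool frame: the origin (TCP) lies at the very end of the fingers, on their centre line; the grasp point (between the pads) lies 19 mm behind it (grip_point_offset is the distance from the TCP to the grasp point, in mm); z points along the fingers, y is the line along which they close (so a half turn about z gives the same grasp; the last joint's range is limited). The gripper opens to 94 mm and grips with 3 to 60 N. Pads are 16 mm wide; open, the fingers measure 119 mm over their backs; the gripper's body (75 mm by 177 mm) begins 78 mm behind the grasp point.
Start: joints at [-1.279, 0.3, 1.521, -0, 1.321, -0.067], TCP at [193.125, -514.968, 174.346] pointing down, gripper open.
Joint ranges: [-3.03, 3.03], [-0.79, 2.21], [0.23, 2.52], [-1.04, 4.18], [0, 3.07], [-2.55, 2.55]. Speed limits (rad/s): [2.22, 2.22, 2.57, 3.14, 3.14, 3.14].

INTERFACE

Orientations are given as [roll, pitch, yaw] about the fixed x, y, z axes, in that order (R = Rz(yaw) Ry(pitch) Rx(roll)).
In Python, from cell import read_state, camera, camera_info, sign_off, grip_point_offset gives the robot as it stands.
- The arm moves only by the shell command python3 -m handwheel 'ROWS' [FORCE]. ROWS is text: rows parted by semicolons, each of 5 numbers parted by spaces: the shift along the world's x, y, z in units of 40 mm (1.0 is 40 mm), then the turn about the world's z in units of 5 degrees (1.0 is 5 degrees), then the closure, from 0 (fully open) to 1 (shut). In form: dx dy dz yaw gripper; .... A call has 1 to 12 rows; each row shifts and turns the commanded pose from where the row before left it; what a row does not reach is not made up. A row lasts 1/12 s, in which the tool goes at most 41.7 mm and 7.16 degrees, less where a joint would pass 70% of its speed; a pose out of reach is approached as far as the arm can. A call is refused whole if a number of a shift passes 1 or a number of a turn 1, either way. A call with a gripper value outside its range is refused whole. The fingers move at their own pace and stop on an object; FORCE is the grip in N (left out, the last holds). Time passes only in rows, so rows that do not move let the fingers close. It gives the time, the measured TCP pose, the force, the opening and the grip force at its end, in the units of the state.
- read_state(): the state, without advancing time (a new reading comes with each control period).
- camera(name): name is "scene" or "top"; returns (picture, depth): 384x512x3 uint8, red, green, blue; 384x512 float32, mm along the optical axis (not along the pixel's ray), 0 where there is no reading.
- camera_info(name): a dict with "intrinsics" (3x3 intrinsics, pixels), "k1" (the pictures are not rectified: a ray, as slopes to the right and down, at radius r is drawn at 1 + k1 r^2 times it, then the intrinsics apply), "world_from_camera" (4x4, takes a point from camera to world coordinates). Camera axes: x right, y down, z forward; pixel columns grow to the right and rows downward; lengths in mm; the calibration is good to about 2 mm. A picture is of the moment at which its call begins. camera_info takes no time and is no camera call.
- sign_off(): hands the job in; it is judged then, once.
The state is a dict: "clock": time; "joints": joint angles; "qd": joint speeds; "effort": joint torques, N m; "eef_pos": TCP position; "eef_rot": TCP orientation; "wrist_force": force on the tool from outside, world axes, zero at the start; "moment": the same for the moment, N m; "finger_gap": finger opening in mm; "finger_force": force on a finger pad.
Only numpy, scipy, OpenCV 4.12 (cv2) and the standard library are available. Lean on these libraries where they do the work, as an engineer would, in place of code of your own. Each camera call takes 0.05 s, during which the arm holds its last target. There are 200 camera calls.

TASK

The lid of the wooden brush chest is barred by the brass turn-latch on its front ledge: turn the latch until its nose points at the dark mark on the ledge, and leave it there. Then lift the lid by its bow handle to 60 degrees open and keep holding it there with the gripper, because it falls shut by itself and I want to take out a brush: finish while still holding it at 60 degrees, with nothing else propping it. Leave the other things on the bench where they are.

Things in the scene. Friction and masses are not known exactly. Their poses are not given: they have to be found in the camera images.
- chest: fixed wooden chest, 160 (x) x 300 (y) x 100 mm tall without its lid; origin under its centre on the bench. Its x axis points from its front (handle and latch side) to its back (hinge), z up. A ledge, top 108 mm above the bench, sticks out 50 mm from the front wall between y = +55 and +165 mm.
- lid (a joint): opening angle of the lid in rad: 0 shut, 1.047 is 60 degrees, stop at 1.45; it turns about the chest's y axis at the back rim, so that the front edge rises. 160 x 300 x 12 mm wood, 0.35 to 0.65 kg, top 112.5 mm above the bench when shut; it falls shut from any angle when let go.
- lid_hinge (a point): point on the hinge line (back rim, 106.5 mm above the bench) straight behind the middle of the bow handle; the hinge line runs along the chest's y axis
- lid_bar (a point): middle of the lid's bow handle: a round dark steel bar 12 mm thick and 110 mm long, parallel to the hinge line, 202 mm from it, 42 mm in front of the lid's front edge on two legs, in the mid-plane of the lid; free from above and below. Turns with the lid.
- latch (a joint): angle of the latch in rad, about the upright axis, counter-clockwise from above: 0 when its nose points along the chest's +x (over the lid), 1.571 when it points along the chest's +y, at the mark. Turns from -0.05 to 2.3, with no stop or click at the mark, and stays where it is left (friction about 0.06 N m). Its nose bars the lid below about 1.25.
- latch_grip (a point): on the latch's axis, at the height to grip (147 mm above the bench): here an upright flat brass fin, 36 mm long (along the nose), 10 mm thick, rises 42 mm from the nose bar; its top is 18 mm above this point, the nose bar's top 24 mm below it
- latch_tip (a point): tip of the latch's pointed nose (a flat brass bar 16 mm wide, 8 mm thick), 42 mm from the latch's axis and 28 mm below latch_grip
- mark (a point): middle of the dark line on the ledge, 26 x 5 mm, 60 mm from the latch's axis; it runs along the direction in which the nose must point
- ink_bottle: capped round ink bottle, 56 mm across, 130 mm tall; loose, origin under its centre; leave alone
- bowl: white water bowl, 100 mm across, 50 mm tall; loose, origin under its centre; leave alone
- dish: small white dish, 90 mm across, 20 mm tall; loose, origin under its centre; leave alone
- weight: dark steel paperweight bar, 28 x 150 x 22 mm; loose, origin under its centre; leave alone
- brush_pot: white pot, 72 mm across, with brushes standing in it to 200 mm; loose, origin under its centre; leave alone
- jar: white jar with wooden lid, 60 mm across, 75 mm tall; loose, origin under its centre; leave alone
- inkstone: black inkstone, 80 x 120 x 22 mm; loose, origin under its centre; leave alone

How it is judged (in metres and radians):
On the way, in this order (a step that is already met when the one before it is completed fails the run):
1. the latch's nose points at the mark, the lid still shut (value of joint latch between 1.431 and 1.711 rad and value of joint lid below 0.06 rad), for 0.3 s.
2. the fingers hold the lid at 60 degrees (value of joint lid between 0.907 and 1.187 rad and value of joint latch between 1.431 and 1.711 rad and contact force between the fingers and lid above 0.3 N), for 0.3 s.
At the end, for the whole second after the job is handed in: The lid is still at 60 degrees (within 8 degrees), held by the fingers and touched by none of the loose things, and the latch's nose still points at the mark (within 8 degrees) (all of step 2 and velocity of joint lid between -0.1 and 0.1 rad/s and contact force between lid and ink_bottle below 0.1 N and contact force between lid and bowl below 0.1 N and contact force between lid and dish below 0.1 N and contact force between lid and weight below 0.1 N and contact force between lid and brush_pot below 0.1 N and contact force between lid and jar below 0.1 N and contact force between lid and inkstone below 0.1 N); the arm keeps its last pose, push and grip.
It fails at once if one of the loose bystanders shifted more than 30 mm or tipped over (distance of any of ink_bottle, bowl, dish, weight, brush_pot, jar, inkstone from where it was at the start of the episode above 0.03 m or angle between any of ink_bottle, bowl, dish, weight, brush_pot, jar, inkstone's own z axis and vertical above 0.5 rad).
It also fails if it takes over 54 s, if anything falls off the work surface, if the arm or the gripper's body presses on something with over 40 N, if the wrist force passes 120 N, or if a joint passes its speed limit or range.

## Working session

There is one attempt and no reset: what is moved stays moved. The work goes in short steps, Python scripts to look and compute and a shell command to move; the robot and the scene stay as the last step left them, time stands still between calls to the robot, and variables do not carry over. Pictures are saved under pics/ and viewed, at most 10 in all, crops included, and the job is handed in when it is done.

```bash
mkdir -p pics; cat > h.py <<'E'
import numpy as np, cv2
from cell import *
def snap(n,f):
    p,d=camera(n); np.savez(f'{f}.npz',p=p,d=d); cv2.imwrite(f'pics/{f}.png',p[:,:,::-1]); return p,d
def ray(n,u,v):
    i=camera_info(n);K=np.array(i['intrinsics'],float)
    a=np.array([(u-K[0,2])/K[0,0],(v-K[1,2])/K[1,1]]);s=a.copy()
    for _ in range(20): s=a/(1+i['k1']*(s@s))
    T=np.array(i['world_from_camera']);return T[:3,3],T[:3,:3]@np.r_[s,1]
def atz(n,u,v,z):
    o,r=ray(n,u,v);return o+r*(z-o[2])/r[2]
def dep(n,u,v,d):
    o,r=ray(n,u,v);return o+r*d[int(v),int(u)]
E
python3 - <<'E'
from h import *
for n in('scene','top'): snap(n,n+'0');print(camera_info(n))
print(read_state(),grip_point_offset)
E
```

```text
{'intrinsics': array([[371.22180063,   0.        , 259.99504295],
       [  0.        , 371.22180063, 186.08527892],
       [  0.        ,   0.        ,   1.        ]]), 'k1': -0.05828333455507173, 'world_from_camera': array([[-1.56807147e-01,  5.96298570e-01, -7.87298884e-01,
         1.29983674e+03],
       [ 9.87526324e-01,  1.06173135e-01, -1.16271341e-01,
         1.47148984e+02],
       [ 1.42575564e-02, -7.95710551e-01, -6.05509242e-01,
         6.47691381e+02],
       [ 0.00000000e+00,  0.00000000e+00,  0.00000000e+00,
         1.00000000e+00]])}
{'intrinsics': array([[362.15323379,   0.        , 244.77948368],
       [  0.        , 362.15323379, 189.45277525],
       [  0.        ,   0.        ,   1.        ]]), 'k1': -0.013487862224563173, 'world_from_camera': array([[ 1.83258021e-02, -9.97474329e-01,  6.86230824e-02,
         5.23558968e+02],
       [-9.99778255e-01, -1.89936923e-02, -9.09288884e-03,
         4.02160842e+01],
       [ 1.03733289e-02, -6.84412311e-02, -9.97601219e-01,
         1.14099293e+03],
       [ 0.00000000e+00,  0.00000000e+00,  0.00000000e+00,
         1.00000000e+00]])}
{'clock': 0.1, 'joints': array([-1.27859270e+00,  3.00443834e-01,  1.52150696e+00,  1.19507551e-05,
        1.32067401e+00, -6.65711205e-02]), 'qd': array([-0.00045772, -0.00107059, -0.00220388,  0.00179023, -0.00088475,
       -0.00140102]), 'effort': array([ 9.09553764e-04, -5.32650125e+01, -3.53280580e+01,  7.09305773e-02,
        2.34916754e-02, -3.96792359e-05]), 'eef_pos': array([ 193.06139372, -514.72846551,  173.83264839]), 'eef_rot': array([-3.14056356e+00, -8.02110949e-05,  3.58771747e-01]), 'wrist_force': array([-0.71919777,  0.28931497, -0.14488496]), 'moment': array([ 0.01154855,  0.00531959, -0.03013433]), 'finger_force': 0.0, 'finger_gap': 94.11547877404439} 18.8
```

View pics/top0.png

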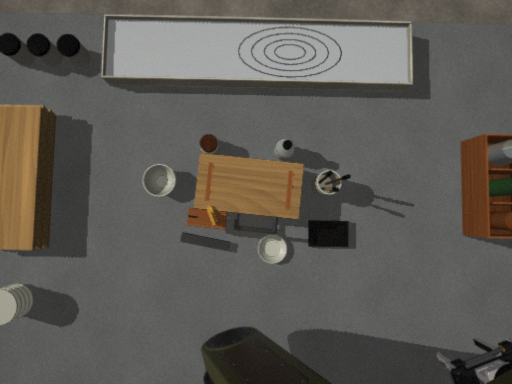

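View pics/scene0.png

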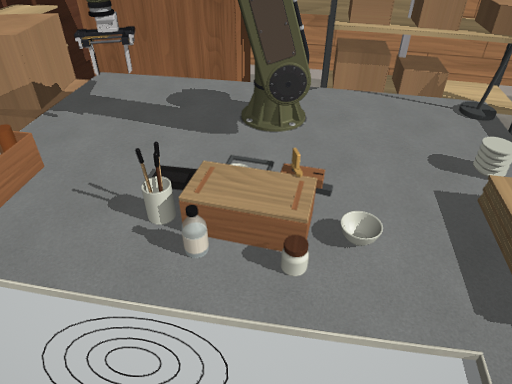

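The top view shows the chest at about (249,187) with its front towards the robot, the latch near (212,215), the bow handle near (256,225), and the dish near (272,248), close below the handle. I'll enlarge it.

```bash
python3 - <<'E'
from h import *
p=cv2.imread('pics/top0.png');cv2.imwrite('pics/c1.png',cv2.resize(p[140:270,170:330],None,fx=5,fy=4.6*1,interpolation=cv2.INTER_CUBIC)[:598])
E
```

```text
(no output)
```

View pics/c1.png

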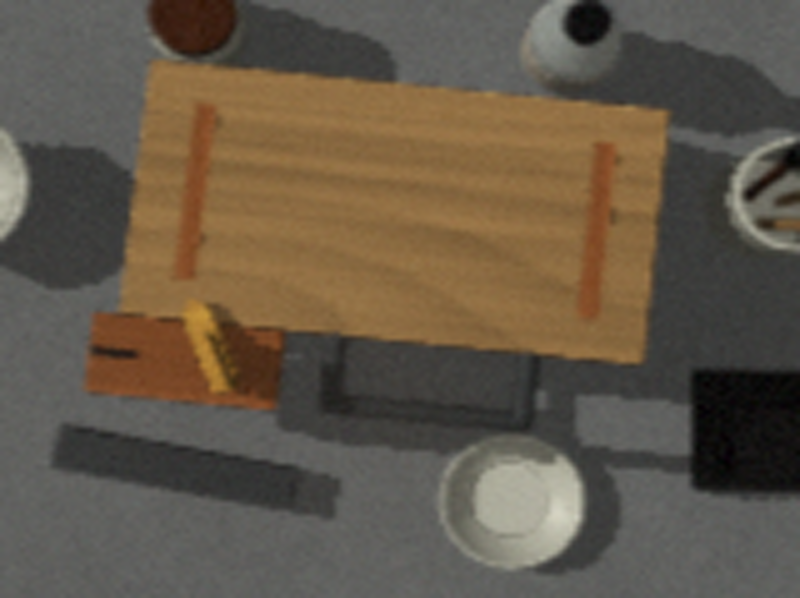

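Crop pixels (u = 170 + cx/5, v = 140 + cy/4.6):
- lid corners: (152,62), (668,110), (643,362), (120,310)
- mark: (92,349) to (137,353)
- bar: about (335,405) to (530,424)
- nose tip: about (195,303)

The weight lies in front of the latch and the dish lies in front of the handle.

```bash
python3 - <<'E'
from h import *
np.set_printoptions(precision=1,suppress=True)
c=lambda x,y,z:atz('top',170+x/5-.4,140+y/4.6-.4,z)
BL,BR,FR,FL=[c(*q,112.5) for q in((152,62),(668,110),(643,362),(120,310))]
print('lid',BL,BR,FR,FL,[np.linalg.norm(a) for a in(BL-BR,FL-FR,BL-FL,BR-FR)])
y=BL-BR+FL-FR;y/=np.linalg.norm(y);x=np.array([y[1],-y[0],0]);yaw=np.arctan2(x[1],x[0]);print('chest yaw deg',np.degrees(yaw),x)
C=(BL+BR+FL+FR)/4;print('C',C)
fr=lambda P:np.array([(P-C)@x,(P-C)@y,P[2]])
m=[c(92,349,108),c(137,353,108)];print('mark',m,fr(sum(m)/2));M=sum(m)/2
A=M-60*y;print('latch axis',A,fr(A))
b=[c(335,405,106.5),c(530,424,106.5)];print('bar',b,fr(b[0]),fr(b[1]))
t=c(195,303,119);print('tip',t,fr(t)-fr(A))
ta,tb=c(205,300,165),c(232,385,165);print('fin?',fr(ta)-fr(A),fr(tb)-fr(A))
d=np.load('top0.npz')['d']
for n,(u,v) in dict(dish=(512,500),weightL=(65,445),weightR=(330,495),bottle=(588,22),ink=(750,430)).items(): print(n,dep('top',170+u/5,140+v/4.6,d))
# depth points around latch
for v in range(203,226):
  for u in range(205,222):
    P=dep('top',u,v,d)
    if P[2]>125: print(u,v,P,fr(P)-fr(A))
E
```

```text
lid [696.3 161.  112.5] [ 672.  -135.3  112.5] [ 515.2 -122.2  112.5] [541.7 175.  112.5] [np.float64(297.223293961164), np.float64(298.3172574856154), np.float64(155.16074590737713), np.float64(157.37282072079367)]
chest yaw deg -4.8909371398637305 [ 1.  -0.1  0. ]
C [606.3  19.6 112.5]
mark [array([517.5, 190.8, 108. ]), array([515.5, 165.2, 108. ])] [-103.   150.1  108. ]
latch axis [511.3 118.2 108. ] [-103.    90.1  108. ]
bar [array([485.5,  52. , 106.5]), array([475.8, -59.1, 106.5])] [-123.1   22.   106.5] [-123.4  -89.5  106.5]
tip [546.7 132.  119. ] [34.  16.8 11. ]
fin? [35.7  7.4 57. ] [-12.1 -12.4  57. ]
dish [418.4 -59.6   3.9]
weightL [451.3 217.4  17.8]
weightR [419.6  53.9   1.4]
bottle [722.4 -88.  127.9]
ink [ 468.2 -207.7    5.9]
209 206 [545.1 130.2 126.3] [32.6 14.8 18.3]
206 208 [539.3 138.3 127.3] [26.1 22.5 19.3]
211 208 [539.6 124.5 125.8] [27.6  8.7 17.8]
209 210 [533.9 129.9 126.9] [21.5 13.6 18.9]
208 212 [528.3 132.4 127.6] [15.6 15.7 19.6]
208 213 [525.4 129.6 158.7] [13.1 12.5 50.7]
209 213 [525.5 126.4 163.8] [13.4  9.4 55.8]
210 213 [525.5 123.5 166
[... 2056 characters left out ...]
 [501.5 117.6 166.2] [-9.7 -1.5 58.2]
213 222 [501.6 115.  165.2] [-9.5 -4.  57.2]
214 222 [501.6 112.3 165.4] [-9.2 -6.7 57.4]
215 222 [501.5 110.1 158.1] [-9.1 -8.9 50.1]
212 223 [498.9 117.5 166.1] [-12.4  -1.7  58.1]
213 223 [498.9 114.9 164.5] [-12.1  -4.3  56.5]
214 223 [499.1 111.9 169.7] [-11.7  -7.3  61.7]
215 223 [498.9 109.8 161.3] [-11.7  -9.4  53.3]
216 223 [498.3 108.8 137. ] [-12.2 -10.5  29. ]
212 224 [496.2 117.3 167.3] [-15.   -2.1  59.3]
213 224 [496.2 114.9 164.4] [-14.8  -4.6  56.4]
214 224 [496.2 112.4 161.3] [-14.6  -7.   53.3]
215 224 [496.3 109.4 166. ] [-14.2 -10.   58. ]
216 224 [495.4 109.1 132. ] [-15.1 -10.5  24. ]
213 225 [493.5 114.8 165. ] [-17.4  -4.9  57. ]
```

Everything agrees with the given sizes. The latch axis is at about (510.5, 118.5), with the nose at about 27° in the chest frame. The chest yaw is -4.9°, so the nose is at about 22° in world and must reach 85°. The bar middle is at about (481,-4). I'll raise the tool and travel.

```bash
python3 -m handwheel '0 0 .85 0 0; 0 0 .85 0.3 0; .4 .8 0 0 0; .4 .8 0 0 0; .4 .8 0 0 0; .4 .8 0 0 0; .4 .8 0 0 0; .4 .8 0 0 0; .4 .8 0 0 0; .4 .8 0 0 0; .4 .8 0 0 0; .4 .8 0 0 0' 15
python3 -m handwheel '.4 .8 0 0 0; .4 .8 0 0 0; .4 .8 0 0 0; .4 .8 0 0 0; .4 .8 0 0 0; .4 .8 0 0 0; .4 .8 0 0 0; .4 .8 0 0 0; .4 .8 0 0 0; .3 .6 0 0 0; 0 0 0 0 0; 0 0 0 0 0'
```

```text
clock: 1.1
eef_pos: [353.4, -193.2, 242.3]
eef_rot: [-3.142, 0.0, 0.385]
wrist_force: [1.3, -1.1, -0.2]
finger_gap: 93.9
finger_force: 0.0
clock: 2.1
eef_pos: [509.0, 117.8, 241.5]
eef_rot: [-3.141, 0.002, 0.387]
wrist_force: [-1.1, -1.1, 1.5]
finger_gap: 93.7
finger_force: 0.0
```

```bash
python3 -m handwheel '.04 .02 .7 0 0; 0 0 -.9 0 0; 0 0 -.9 0 0; 0 0 -.9 0 0; 0 0 -.8 0 0; 0 0 0 0 0.5; 0 0 0 0 .5; 0 0 0 0 .5'
python3 - <<'E'
from h import *
for n in('scene','top'): snap(n,n+'1')
s=cv2.imread('pics/scene1.png')[130:220,230:370];t=cv2.imread('pics/top1.png')[150:255,170:310]
r=lambda a:cv2.resize(a,(400,300),interpolation=cv2.INTER_CUBIC)
cv2.imwrite('pics/c2.png',np.hstack([r(s),r(t)]))
E
```

```text
clock: 2.77
eef_pos: [511.6, 117.4, 132.6]
eef_rot: [3.141, -0.003, 0.384]
wrist_force: [-0.1, -0.2, 0.7]
finger_gap: 77.6
finger_force: 0.0
```

View pics/c2.png

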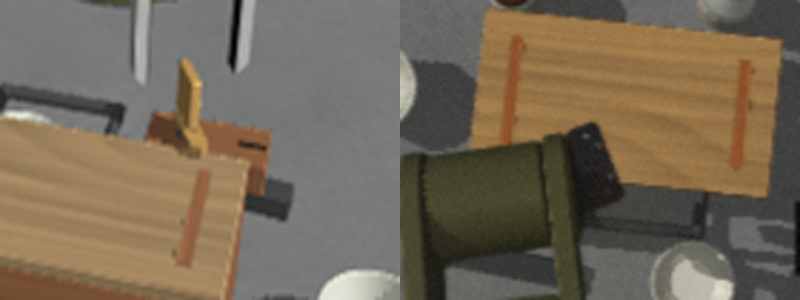

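The scene crop shows the fin between the fingers laterally, but the fingertips look high relative to the fin top, so I'll check with depth.

```bash
python3 - <<'E'
from h import *
np.set_printoptions(precision=0,suppress=True)
print(read_state()['eef_pos'],read_state()['joints'])
d=np.load('scene1.npz')['d']
# crop scale 400/140, 300/90
for n,(a,b) in dict(left=(140,72),left2=(140,40),right=(238,65),fintop=(186,66),fin=(188,100),bar=(190,140)).items():
  u,v=230+a*140/400,130+b*90/300; print(n,u,v,dep('scene',u,v,d))
i=camera_info('scene');T=np.linalg.inv(i['world_from_camera'])
for P in([511.6,117.4,132.6],[511,118,165]):
  q=T[:3,:3]@np.array(P)+T[:3,3];s=q[:2]/q[2];s=s*(1+i['k1']*(s@s));print(i['intrinsics'][:2,:2]@s+i['intrinsics'][:2,2])
E
```

```text
[512. 118. 133.] [ 0.  0.  2. -0.  1.  1.]
left 279.0 151.6 [540.  80. 174.]
left2 279.0 142.0 [539.  78. 200.]
right 313.3 149.5 [507. 161. 169.]
fintop 295.1 149.8 [508. 117. 163.]
fin 295.8 160.0 [528. 121. 147.]
bar 296.5 172.0 [541. 126. 120.]
[294. 161.]
[296. 150.]
```

The fingertips measure about z=165 in depth, against a reported 133. I'll look again in case the picture lagged or the tips are dark.

```bash
python3 - <<'E'
from h import *
snap('scene','scene2')
s=cv2.imread('pics/scene2.png')[90:190,230:363]
cv2.imwrite('pics/c3.png',cv2.resize(s,(800,600),interpolation=cv2.INTER_CUBIC))
E
```

```text
(no output)
```

View pics/c3.png

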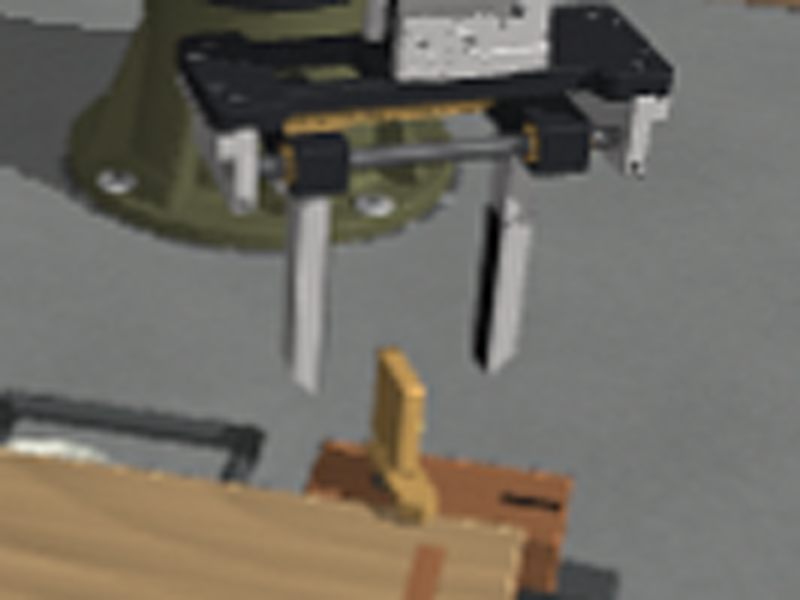

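Both fingertips, at crop (305,390) and (487,370), are level with the fin top at (390,350). That is about 30 mm above where the TCP reading puts them. I'll compare with the start picture and the gripper body height to locate the discrepancy.

```bash
python3 - <<'E'
from h import *
np.set_printoptions(precision=0,suppress=True)
d=np.load('scene2.npz')['d']
print('now',read_state()['eef_pos'])
for a,b in((304,380),(304,370),(305,300),(312,205),(325,175),(510,350),(498,355),(515,240),(560,150),(640,160),(300,80),(600,90),(245,195)): print(a,b,dep('scene',230+a/6.015,90+b/6,d))
d=np.load('scene0.npz')['d'];print('start')
for u in (93,94,95,96,97,127,128,129,130):
  for v in range(60,76,2):
    P=dep('scene',u,v,d)
    if P[2]>60:print(u,v,P)
i=camera_info('top')
d=np.load('top0.npz')['d']
print('top start gripper');Z=np.array([[*dep('top',u,v,d),u,v] for u in range(430,512,3) for v in range(330,384,3) if d[v,u]>0])
print(Z[Z[:,2]>120])
E
```

```text
now [512. 118. 132.]
304 380 [537.  83. 167.]
304 370 [542.  84. 175.]
305 300 [540.  82. 206.]
312 205 [539.  83. 247.]
325 175 [562.  89. 272.]
510 350 [508. 164. 173.]
498 355 [508. 160. 170.]
515 240 [506. 161. 222.]
560 150 [528. 174. 274.]
640 160 [517. 204. 267.]
300 80 [503.  73. 282.]
600 90 [515. 186. 293.]
245 195 [573.  61. 267.]
start
93 60 [ 223. -560.  255.]
93 62 [ 225. -561.  249.]
93 64 [ 226. -562.  242.]
94 60 [ 220. -559.  254.]
94 62 [ 225. -558.  249.]
94 64 [ 220. -563.  240.]
94 66 [ 225. -561.  236.]
94 68 [ 226. -562.  229.]
95 60 [ 220. -555.  254.]
95 62 [ 223. -555.  248.]
95 64 [ 220. -559.  241.]
95 66 [ 219. -561.  234.]
95 68 [ 222. -561.  228.]
95 70 [ 222. -563.  221.]
95 72 [ 220. -566.  214.]
96 60 [ 215. -555.  252.]
96 62 [ 215. -557.  246.]
96 64 [ 222. -554.  241.]
96 66 [ 223. -555.  235.]
96 68 [ 220. -559.  227.]
96 70 [ 221. -560.  221.]
96 72 [ 222. -561.  215.]
96 74 [ 222. -563.  207.]
97 62 [ 208. -558.  243.]
97 64 [ 213. -556.  238.]
97 66 [1300.  147.  648.]
97 68 [ 217. -557.  226.]
97 70 [ 224. -555.  222.]
97 72 [ 223. -557.  21
[... 199 characters left out ...]
[ 185. -460.  240.]
128 64 [ 185. -462.  234.]
128 66 [ 185. -463.  227.]
128 68 [ 184. -465.  220.]
128 70 [ 188. -465.  214.]
128 72 [ 184. -468.  206.]
129 60 [ 180. -458.  246.]
129 62 [ 177. -461.  238.]
129 64 [ 180. -461.  232.]
129 66 [ 179. -463.  225.]
129 68 [ 181. -463.  219.]
129 70 [ 184. -463.  213.]
129 72 [ 184. -464.  206.]
130 62 [ 172. -461.  236.]
130 64 [ 179. -458.  232.]
130 66 [ 184. -456.  227.]
130 68 [ 184. -458.  220.]
130 70 [ 180. -461.  212.]
top start gripper
[[ 183. -462.  219.  439.  354.]
 [ 179. -457.  228.  439.  357.]
 [ 168. -462.  218.  439.  360.]
 ...
 [ 235. -465.  461.  511.  375.]
 [ 234. -458.  470.  511.  378.]
 [ 231. -454.  476.  511.  381.]]
```

The offset is constant: at the start and now, the real fingertips are about 32 mm above the reported TCP, while the camera heights of the chest and fin match their given values. I trust the cameras, so I'll descend about 32 mm more, with a force check.

```bash
python3 -m handwheel '-.05 0 -.3 0 .5; 0 0 -.3 0 .5; 0 0 0 0 .5'
python3 -m handwheel '0 0 -.2 0 .5; 0 0 0 0 .5'
python3 - <<'E'
from h import *
snap('scene','scene3')
s=cv2.imread('pics/scene3.png')[100:190,240:360]
cv2.imwrite('pics/c4.png',cv2.resize(s,(800,600),interpolation=cv2.INTER_CUBIC))
E
```

```text
clock: 3.17
eef_pos: [508.2, 117.7, 105.7]
eef_rot: [-3.141, 0.001, 0.385]
wrist_force: [-0.0, -0.2, 0.1]
finger_gap: 47.5
finger_force: 0.0
clock: 3.33
eef_pos: [508.7, 117.8, 98.1]
eef_rot: [-3.142, 0.0, 0.385]
wrist_force: [-0.2, 0.1, -0.1]
finger_gap: 47.0
finger_force: 0.0
```

View pics/c4.png

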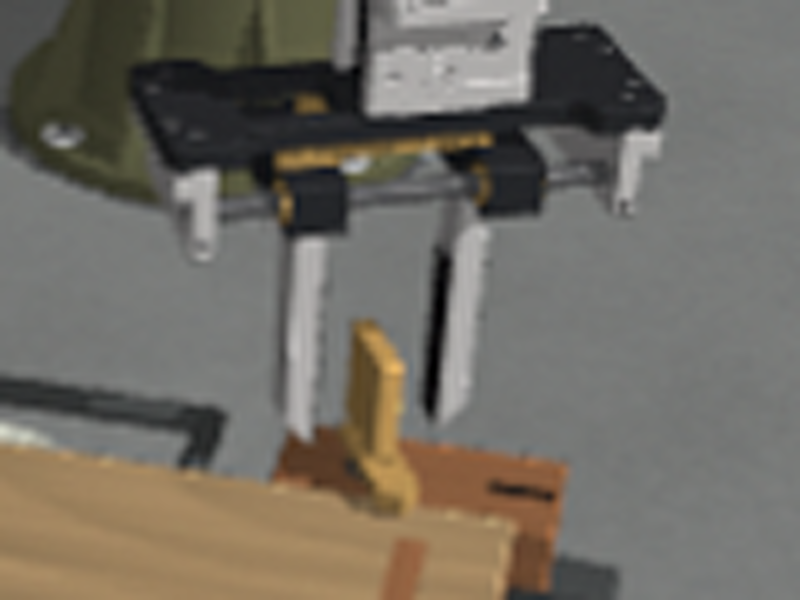

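The tips, at crop (300,435) and (440,420), now straddle the lower half of the fin (top at (365,325), base near 455). That confirms the offset, so I'll close.

```bash
python3 -m handwheel '0 0 0 0 1; 0 0 0 0 1; 0 0 0 0 1; 0 0 0 0 1; 0 0 0 0 1; 0 0 0 0 1; 0 0 0 0 1' 15; python3 -c "from cell import *;print(read_state()['moment'])"
```

```text
clock: 3.97
eef_pos: [508.5, 118.5, 98.4]
eef_rot: [-3.14, -0.0, 0.385]
wrist_force: [-2.0, 6.2, 1.5]
finger_gap: 10.0
finger_force: 15.0
[1.09491444 0.43987295 0.12130587]
```

Gripped at the 10 mm fin thickness. Now the 63° turn.

```bash
python3 -m handwheel '0 0 0 .9 1; 0 0 0 .9 1; 0 0 0 .9 1; 0 0 0 .9 1; 0 0 0 .9 1; 0 0 0 .9 1; 0 0 0 0 1'
python3 -m handwheel '0 0 0 .9 1; 0 0 0 .9 1; 0 0 0 .9 1; 0 0 0 .9 1; 0 0 0 .9 1; 0 0 0 .9 1; 0 0 0 .9 1; 0 0 0 .9 1; 0 0 0 0 1; 0 0 0 0 1; 0 0 0 0 1'
```

```text
clock: 4.55
eef_pos: [508.9, 117.9, 98.5]
eef_rot: [3.141, -0.0, 0.86]
wrist_force: [0.8, 0.6, -0.3]
finger_gap: 9.7
finger_force: 15.0
clock: 5.47
eef_pos: [509.9, 117.5, 98.5]
eef_rot: [3.139, 0.0, 1.481]
wrist_force: [8.8, -1.8, -3.8]
finger_gap: 9.7
finger_force: 15.0
```

```bash
python3 -m handwheel '.03 0 0 0 1; 0 0 0 0 .5; 0 0 0 0 .5; 0 0 0 0 .5; 0 0 .6 0 .5; 0 0 .9 0 .5; 0 0 .9 0 .5; -.3 -.8 .2 0 .57; -.3 -.8 0 0 .57; -.2 -.9 0 0 .57; 0 -.6 0 0 .57; 0 0 0 0 .57'
python3 - <<'E'
from h import *
np.set_printoptions(precision=1,suppress=True)
for n in('scene','top'): snap(n,n+'4')
s=cv2.imread('pics/scene4.png')[120:220,230:370];t=cv2.imread('pics/top4.png')[150:255,170:310]
r=lambda a:cv2.resize(a,(400,300),interpolation=cv2.INTER_CUBIC)
cv2.imwrite('pics/c5.png',np.vstack([np.hstack([r(s),r(t)])]*1))
E
```

```text
clock: 6.47
eef_pos: [477.6, -9.3, 202.6]
eef_rot: [3.141, 0.001, 1.481]
wrist_force: [0.7, 0.3, 0.6]
finger_gap: 40.5
finger_force: 0.0
```

View pics/c5.png

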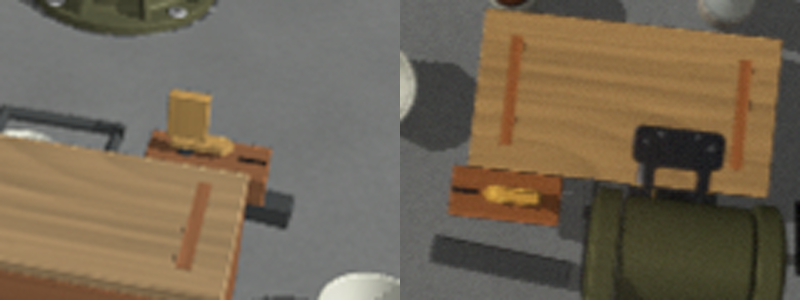

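The nose points at the mark in both views: fin at about (190,115) with the nose to the right in the scene crop, and in line with the mark at (460,190) in the top crop. I'll check the angle numerically, then descend over the bar.

```bash
python3 - <<'E'
from h import *
d=np.load('top4.npz')['d']
P=np.array([dep('top',u,v,d) for u in range(195,225) for v in range(205,228)]);P=P[(P[:,2]>158)&(P[:,2]<172)]
c=P.mean(0);w,V=np.linalg.eigh(np.cov(P[:,:2].T));a=np.degrees(np.arctan2(V[1,1],V[0,1]))%180
print(len(P),c,'latch deg',a+4.9)
E
python3 -m handwheel '.08 .13 -.9 0 .57; 0 0 -.9 0 .57; 0 0 -.9 0 .57; 0 0 0 0 .57; 0 0 -.5 0 .57; 0 0 -.5 0 .57; 0 0 0 0 .57; 0 0 0 0 .57'
python3 - <<'E'
from h import *
snap('scene','scene5')
s=cv2.imread('pics/scene5.png')[90:190,200:333]
cv2.imwrite('pics/c6.png',cv2.resize(s,(800,600),interpolation=cv2.INTER_CUBIC))
E
```

```text
51 [510.34251284 119.25520698 164.75488934] latch deg 89.80894529009645
clock: 7.23
eef_pos: [481.5, -0.4, 55.5]
eef_rot: [-3.141, -0.0, 1.485]
wrist_force: [0.3, -0.6, 0.5]
finger_gap: 40.5
finger_force: 0.0
```

View pics/c6.png

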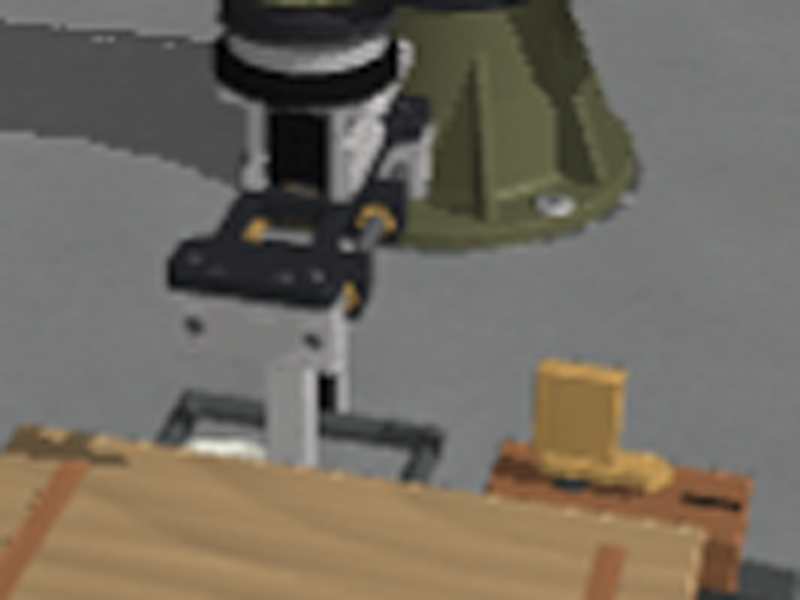

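The latch is at 89.8°. One finger, at about (295,420), is behind the bar and the other, at about (335,395), is in front of it, so they straddle its middle. I'll close.

```bash
python3 -m handwheel '0 0 0 0 1; 0 0 0 0 1; 0 0 0 0 1; 0 0 0 0 1; 0 0 0 0 1; 0 0 0 0 1' 25
python3 - <<'E'
import numpy as np
# 60deg arc, chest yaw -4.9: rows in units of 40 mm
u=np.array([np.cos(np.radians(4.9)),-np.sin(np.radians(4.9))])
th=np.radians(np.linspace(0,60,13))
q=np.c_[202*(1-np.cos(th))[:,None]*u,202*np.sin(th)]/40
print(np.round(np.diff(q,axis=0),2))
E
```

```text
clock: 7.78
eef_pos: [481.5, -1.0, 54.7]
eef_rot: [3.141, -0.0, 1.484]
wrist_force: [0.6, -0.8, 2.8]
finger_gap: 11.1
finger_force: 25.0
[[ 0.02 -0.    0.44]
 [ 0.06 -0.    0.44]
 [ 0.1  -0.01  0.43]
 [ 0.13 -0.01  0.42]
 [ 0.17 -0.01  0.41]
 [ 0.2  -0.02  0.39]
 [ 0.24 -0.02  0.37]
 [ 0.27 -0.02  0.35]
 [ 0.3  -0.03  0.32]
 [ 0.32 -0.03  0.3 ]
 [ 0.35 -0.03  0.27]
 [ 0.37 -0.03  0.24]]
```

```bash
python3 -m handwheel '.01 0 .22 0 1; .01 0 .22 0 1; .03 0 .22 0 1; .03 0 .22 0 1; .05 0 .22 0 1; .05 -.01 .21 0 1; .06 0 .21 0 1; .07 -.01 .21 0 1; 0 0 0 0 1; 0 0 0 0 1'
python3 -c "
from h import *
d=snap('scene','s6')[1]
"
```

```text
clock: 8.62
eef_pos: [497.0, -2.3, 124.3]
eef_rot: [3.133, 0.0, 1.484]
wrist_force: [27.5, -2.7, -14.0]
finger_gap: 11.0
finger_force: 25.0
```

The x force of 27 N suggests the arc is off, so I'll measure the lid angle from depth.

```bash
cat >> h.py <<'E'
def lid(f):
    d=np.load(f+'.npz')['d'];n='scene'
    c=np.array([606.3,19.6]);x=np.array([.9963,-.0854]);y=np.array([.0854,.9963])
    P=np.array([dep(n,u,v,d) for u in range(170,340,2) for v in range(60,260,2) if d[v,u]>0])
    L=np.c_[(P[:,:2]-c)@x,(P[:,:2]-c)@y,P[:,2]]
    L=L[(abs(L[:,1])<140)&(L[:,0]>-70)&(L[:,0]<75)&(L[:,2]>112)]
    L=L[(L[:,1]>-135)&((L[:,1]>30)|(L[:,1]<-95))]
    best=None;rng=np.random.default_rng(0)
    for _ in range(300):
        a,b=L[rng.choice(len(L),2)]
        if abs(a[0]-b[0])<30: continue
        m=(b[2]-a[2])/(b[0]-a[0]);r=abs(L[:,2]-a[2]-m*(L[:,0]-a[0]))/np.hypot(1,m)
        k=r<3
        if best is None or k.sum()>best.sum(): best=k
    Q=L[best];q=Q[:,[0,2]];w,V=np.linalg.eigh(np.cov(q.T));v=V[:,1];v=v*-np.sign(v[0])
    return np.degrees(np.arctan2(v[1],-v[0])),len(L),best.sum(),q.mean(0)
E
python3 -c "
from h import *
print(lid('scene5'),lid('s6'))"
```

```text
Traceback (most recent call last):
  File "h.py", line 17, in lid
    P=np.array([dep(n,u,v,d) for u in range(170,340,2) for v in range(60,260,2) if d[v,u]>0])
                ~~~^^^^^^^^^
  File "h.py", line 13, in dep
    o,r=ray(n,u,v);return o+r*d[int(v),int(u)]
        ~~~^^^^^^^
  File "h.py", line 6, in ray
    i=camera_info(n);K=np.array(i['intrinsics'],float)
ValueError: time passes only in moves, steps and waits
```

```bash
sed -i '2a import functools; camera_info=functools.cache(camera_info)' h.py
python3 -c "
from h import *
print(lid('scene5'),lid('s6'))"
```

```text
(np.float64(-0.09420695727636529), 47, np.int64(47), array([ 11.2159161, 112.5838257])) (np.float64(20.7788582257767), 859, np.int64(844), array([  9.50953114, 138.84621409]))
```

Lid at 20.8°, as intended. Try relieving the x load.

```bash
python3 -m handwheel '.06 0 0 0 1; 0 0 0 0 1; 0 0 0 0 1'; python3 -c "from cell import *;print(read_state()['moment'])"
```

```text
clock: 8.92
eef_pos: [496.4, -2.3, 123.3]
eef_rot: [3.141, 0.001, 1.484]
wrist_force: [6.3, -4.2, -5.6]
finger_gap: 11.3
finger_force: 25.0
[-0.76452991 -1.29460489 -0.01664929]
```

```bash
python3 -m handwheel '.08 -.01 .2 0 1; .09 -.01 .2 0 1; .1 -.01 .19 0 1; .11 -.01 .19 0 1; .11 -.01 .18 0 1; .12 -.01 .18 0 1; .13 -.01 .17 0 1; .14 -.01 .17 0 1; 0 0 0 0 1; 0 0 0 0 1'
python3 -c "
from h import *
snap('scene','s7');print(lid('s7'))"
```

```text
clock: 9.75
eef_pos: [532.6, -5.4, 181.0]
eef_rot: [3.14, 0.0, 1.484]
wrist_force: [22.8, -3.4, -22.6]
finger_gap: 11.2
finger_force: 25.0
(np.float64(40.07061841140606), 1007, np.int64(971), array([ 22.26970921, 164.7649368 ]))
```

The load is radial (towards the hinge), so the next stage goes in a little.

```bash
python3 -m handwheel '.07 0 -.06 0 1; 0 0 0 0 1; .15 -.01 .15 0 1; .16 -.01 .15 0 1; .16 -.01 .14 0 1; .17 -.01 .14 0 1; 0 0 0 0 1; 0 0 0 0 1'
python3 -c "
from h import *
snap('scene','s8');print(lid('s8'))"
```

```text
clock: 10.47
eef_pos: [558.7, -7.4, 205.0]
eef_rot: [-3.14, 0.001, 1.484]
wrist_force: [-13.8, -4.8, 14.6]
finger_gap: 11.4
finger_force: 25.0
(np.float64(49.99244419751682), 1017, np.int64(975), array([ 31.55452219, 178.08484102]))
```

```bash
python3 -m handwheel '.15 -.01 .16 0 1; .17 -.01 .14 0 1; .18 -.02 .13 0 1; .19 -.02 .11 0 1; 0 0 0 0 1; 0 0 0 0 1; 0 0 0 0 1; 0 0 0 0 1'
python3 -c "
from h import *
snap('scene','s9');print(lid('s9'));snap('top','t9')
a=cv2.imread('pics/s9.png')[60:260,120:387];t=cv2.imread('pics/t9.png')[120:270,140:340]
r=lambda a:cv2.resize(a,(400,300),interpolation=cv2.INTER_CUBIC)
cv2.imwrite('pics/c7.png',np.hstack([r(a),r(t)]))"
```

```text
clock: 11.18
eef_pos: [586.5, -9.7, 224.5]
eef_rot: [-3.14, 0.001, 1.484]
wrist_force: [-1.3, -5.0, -3.9]
finger_gap: 11.2
finger_force: 25.0
(np.float64(59.646629846744034), 986, np.int64(951), array([ 42.93746721, 189.63359002]))
```

View pics/c7.png

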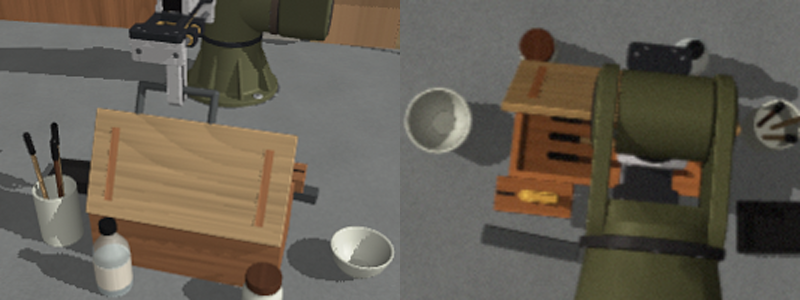

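The lid is open at 59.6° and held at the bar (175,85). The latch nose still points at the mark at (510,190) in the top crop, and the bystanders are undisturbed. A brief hold, then I hand in.

```bash
python3 -m handwheel '0 0 0 0 1; 0 0 0 0 1; 0 0 0 0 1; 0 0 0 0 1; 0 0 0 0 1; 0 0 0 0 1'; python3 -c "
from h import *
snap('scene','s10');print(lid('s10'));print(sign_off())"
```

```text
clock: 11.78
eef_pos: [586.4, -9.7, 224.5]
eef_rot: [-3.14, 0.001, 1.484]
wrist_force: [-0.6, -6.5, -3.6]
finger_gap: 11.3
finger_force: 25.0
(np.float64(59.57388563991519), 976, np.int64(939), array([ 42.85400996, 189.79701317]))
the job is handed in; nothing more can be done
None
```

I turned the latch to the mark (89.8° measured just before the lift) and handed the job in at 11.8 s with the gripper holding the lid at 59.6°; the other things looked undisturbed in the last pictures, and no verdict came back.

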